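Seat the LED board, then hold the lens plate over it for the check

ROBOT

A 6-joint arm with a two-finger parallel gripper is mounted at the origin on the work surface. World frame = base frame: x ahead of the robot, y to its left, z up, the work surface at z = 0. Lengths are in mm, angles in degrees, forces in N, time in s.
With the tool pointing down it reaches from about 350 to 850 mm from the base axis. Payload 8.1 kg.
Tool frame: the origin (TCP) lies midway between the tips of the shut fingers; the grasp point (between the pads) lies 19 mm behind it (hold_point_z is the distance from the TCP to the grasp point, in mm); z points along the fingers, y is the direction in which the jaws open and shut (so a half turn about z gives the same grasp; the last joint's range is limited). The gripper opens to 85 mm and grips with 20 to 120 N. Pads are 22 mm wide; open, the fingers measure 114 mm over their backs; the gripper's body (76 mm by 85 mm) begins 54 mm behind the grasp point. The pads swing forward as they close: fully open they stand 13 mm farther back than shut.
Start: joints at [-70.611, 7.471, 85.268, -0, 87.261, -4.893], TCP at [246.756, -546.916, 231.292] pointing down, gripper open.
Joint ranges: [-169.43, 169.43], [-51.17, 129.36], [1.28, 143.12], [-76.62, 256.62], [0, 156.53], [-152.29, 152.29]. Speed limits (degrees/s): [136.94, 136.94, 159.86, 180, 180, 180].

INTERFACE

Orientations are given as [roll, pitch, yaw] about the fixed x, y, z axes, in that order (R = Rz(yaw) Ry(pitch) Rx(roll)).
In Python, from bench import sense, snapshot, camera_params, hand_in, hold_point_z gives the robot as it stands.
- The arm moves only by the tool servo_tool, never from a script. Its argument "motion" is a list of rows, each a list of 7 numbers: the finger opening in mm, from 0 to 85.4, then the shift along the tool's x, y, z in mm, then the turn, a rotation vector about the tool's x, y, z in rad. A call has 1 to 10 rows; each row shifts and turns the pose as measured when the row begins, along the tool's axes as they then stand; what a row does not reach is not made up. A row lasts 1/10 s, in which the tool goes at most 50 mm and 8.59 degrees, less where a joint would pass 70% of its speed; a pose out of reach is approached as far as the arm can. A call with a gripper value outside its range is refused whole. The fingers move at their own pace and stop on an object; "force" is the grip in N (left out, the last holds). Time passes only in rows, so rows that do not move let the fingers close. It gives the time, the measured TCP pose, the force and the opening at its end, in the units of the state.
- sense(): the state, without advancing time (a new reading comes with each control period).
- snapshot(name): name is "scene" or "top"; returns the picture (384x512x3 uint8, blue, green, red); there is no depth.
- camera_params(name): a dict with "fx", "fy", "cx", "cy" (pixels), "R" (3x3) and "t" (3): a world point X has camera coordinates R X + t. Camera axes: x right, y down, z forward; pixel columns grow to the right and rows downward; lengths in mm; the calibration is good to about 2 mm. A picture is of the moment at which its call begins. camera_params takes no time and is no camera call.
- hand_in(): hands the job in, once; it reports no verdict.
The state is a dict: "time": time; "joint_pos": joint angles; "qd": joint speeds; "joint_efforts": joint torques, N m; "tool_pos": TCP position; "tcp_rot": TCP orientation; "ft_force": force on the tool from outside, world axes, zero at the start; "wrist_torque": the same for the moment, N m; "finger_gap": finger opening in mm.
Only numpy, scipy, OpenCV 4.12 (cv2) and the standard library are available. Lean on these libraries where they do the work, as an engineer would, in place of code of your own. Each camera call takes 0.05 s, during which the arm holds its last target. There are 200 camera calls.

TASK

Lift the LED board out of the tray and lower it into the lamp housing, plug end towards the battery, over the two locating pins until it lies flush on its pad, and let go of it. Then bring the lens plate over the rim and hold it above the board, level, its two holes straight over the two pins and its underside about a centimetre above the pin tips; it snaps on for good, so on the way and at the end it must not touch the housing, battery or board. Finish while holding it still there, ready for the colleague's check, and leave the other things on the bench undisturbed.

Things in the scene. Friction and masses are not known exactly. Their poses are not given: they have to be found in the camera images.
- housing: fixed lamp housing: grey cast tub, open side up, 310 x 210 mm, rim 62 mm above the bench, floor 6 mm, walls 5 mm. Origin: bench level, middle. x axis along its length to the battery end. Blue battery pack there: 80 mm in x, 148 mm across, top 47 mm above the bench. In the other half, on the middle line, the board's pad: 136 mm in x, 34 mm wide, top 34 mm above the bench, 50 mm free on both sides.
- seat (a point): point on the top face of the housing's pad, half-way between the two locating pins; axes as the housing's (x to the battery, z up). Pins at x = -37.5 and +37.5 mm: steel, 6 mm thick, straight for 10 mm, then tapered to a blunt tip 16 mm above the pad. With the board seated, board_holes is 3 mm above here and board_center at x = +11, y = 0, z = +3 mm.
- board_center (a point): middle of the LED board, half-way up: grasp here across its 48 mm width. Flat white plate 150 x 48 x 6 mm, 120 g, ten yellowish LEDs (1 mm high) and at the +x end a white plug socket (20 wide, 6 high). x axis along it to the plug end, z up. 8 mm through holes at x = -48.5 and +26.5 mm. Lies on a tray rib, its long edges overhanging.
- board_holes (a point): point of the LED board half-way between its two holes, half-way up its thickness (11 mm from board_center, away from the plug end); axes as the board's.
- lens_center (a point): middle of the lens plate's flat base, 2.5 mm above its underside: grasp here across its 56 mm width. Pale plastic plate 130 x 56 mm, base 5 mm thick, 60 g, ten lens domes (21 mm across, 8 mm high) on top. x axis along its length, z up. 8 mm through holes at x = -37.5 and +37.5 mm; may go either way round. Lies on the tray rib beside the board's.
- tray: grey kitting tray, fixed, 190 x 236 mm, edge 12 mm, floor 4 mm above the bench. Two black foam ribs along its x axis, each 150 x 34 mm, top 34 mm above the bench, 58 mm either side of its middle in y; one holds the board, the other the lens plate (which one varies). Origin: bench level, middle.
- clamp: bystander: grey cast pole-clamp half, an arch with two bolted feet, 70 x 120 mm, 38 mm high; origin at bench level. Leave it where it is.
- dish: bystander: round steel dish of screws, 108 mm across, 26 mm high; origin at bench level. Leave it where it is.
- driver: bystander: screwdriver with black handle lying on the bench, 200 mm long, 26 mm thick; origin at bench level under its middle. Leave it where it is.
Things that resemble listed ones, but are neither listed nor needed, are in the scene too. Of the things like the part that bears lens_center, leave any that is turquoise; of the rest the larger one is meant.

How it is judged (in metres and radians):
On the way, in this order (a step that is already met when the one before it is completed fails the run):
1. the LED board, still in the grip, has its two holes over the two pins, plug end towards the battery (horizontal distance between board_holes and seat below 0.004 m and z of board_center in the frame of seat below 0.012 m and x of board_center in the frame of seat above 0.005 m and contact force between board and the fingers above 0.5 N), for 0.04 s.
2. the LED board lies flush on the pad and is let go (horizontal distance between board_holes and seat below 0.003 m and z of board_center in the frame of seat below 0.005 m and x of board_center in the frame of seat above 0.005 m and angle between board_center's own z axis and vertical below 0.035 rad and contact force between board and the fingers below 0.1 N), for 0.2 s.
3. the lens plate is lifted off the tray in the grip (height (world z) of lens_center above 0.06 m and contact force between lens and the fingers above 1 N), for 0.1 s.
At the end, for the whole second after the job is handed in: LED board flush on its pad on both pins (2 mm; plug end to the battery), let go; lens plate held only by the fingers, still, level and in line within 5 degrees, centred over the pins within 5 mm, its underside 3 to 18 mm above the pin tips, touching neither housing nor board (all of step 2 and contact force between lens and the fingers above 1 N and horizontal distance between lens_center and seat below 0.005 m and z of lens_center in the frame of seat between 0.0215 and 0.0365 m and angle between the x axis of lens_center and the x axis of seat, either way round below 0.09 rad and angle between lens_center's own z axis and vertical below 0.09 rad and contact force between lens and housing below 0.05 N and contact force between lens and board below 0.05 N and linear speed of lens below 0.01 m/s and angular speed of lens below 0.1 rad/s); the arm keeps its last pose, push and grip.
It fails at once if the lens plate touches the housing, battery or pins (contact force between lens and housing above 0.5 N).
It fails at once if the lens plate touches the LED board (contact force between lens and board above 0.5 N).
It fails at once if a bystander is moved by more than 15 mm (distance of any of clamp, dish, driver from where it was at the start of the episode above 0.015 m).
It also fails if it takes over 67 s, if anything falls off the work surface, if the arm or the gripper's body presses on something with over 40 N, if the wrist force passes 120 N, or if a joint passes its speed limit or range.

## Working session

There is one attempt and no reset: what is moved stays moved. The work goes in short steps, Python scripts to look and compute and a tool call to move; the robot and the scene stay as the last step left them, time stands still between calls to the robot, and variables do not carry over. Pictures are saved under pics/ and viewed, about 8 in all and at most 12, crops included, and the job is handed in when it is done.

Besides the shell and the picture viewer there is one more tool, called after "Emit:" by a JSON object that holds its "name" and its "arguments". servo_tool: Moves the arm, as the interface text tells. Its arguments: {"type":"object","properties":{"motion":{"type":"array"},"force":{"type":"number"}},"required":["motion"]}

```bash
mkdir -p pics; ls; python3 - <<'E'
from bench import *
import cv2
print(sense()); print(hold_point_z)
for n in("top","scene"):
    im=snapshot(n); cv2.imwrite(f"pics/{n}0.png",im); p=camera_params(n); print(n,p)
E
```

```text
pics
{'time': 0.0, 'joint_pos': array([-7.06112112e+01,  7.51674955e+00,  8.53289838e+01,  6.48129154e-04,
        8.72622718e+01, -4.89190747e+00]), 'qd': array([ 0.06574551,  0.06886605, -0.00813515, -0.04625293,  0.0471805 ,
        0.06949929]), 'joint_efforts': array([ 2.28757635e-03, -5.69401431e+01, -5.00552416e+01, -4.71076405e-06,
        1.48683088e-02, -6.76920877e-06]), 'tool_pos': array([ 246.57515476, -546.38547648,  230.23016089]), 'tcp_rot': array([-1.79892443e+02, -9.85523469e-03,  2.42806555e+01]), 'ft_force': array([-0.45351092, -0.12226595, -1.38624487]), 'wrist_torque': array([ 0.05595922, -0.01763618,  0.0076692 ]), 'finger_gap': 85.42185310698045}
18.700000000000003
top {'fx': 496.2891335039707, 'fy': 496.2891335039707, 'cx': 252.03289022206013, 'cy': 181.32182267224448, 'R': array([[ 0.018316  , -0.9998304 ,  0.00192482],
       [-0.97942684, -0.01832911, -0.20096543],
       [ 0.20096662,  0.00179566, -0.97959644]]), 't': array([  35.67703414,  553.98908357, 1599.12383518])}
scene {'fx': 456.11274353904736, 'fy': 456.11274353904736, 'cx': 251.4297700314517, 'cy': 194.49870173121084, 'R': array([[ 0.45537013,  0.89024343,  0.01023105],
       [ 0.63823148, -0.31840784, -0.70091157],
       [-0.62072427,  0.32570397, -0.7131748 ]]), 't': array([-306.50811944, -305.04063668, 1909.31455192])}
```

View pics/top0.png

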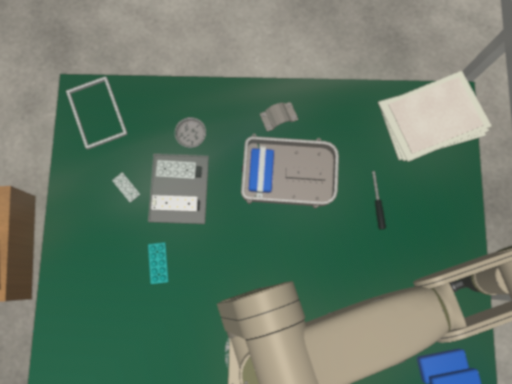

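View pics/scene0.png

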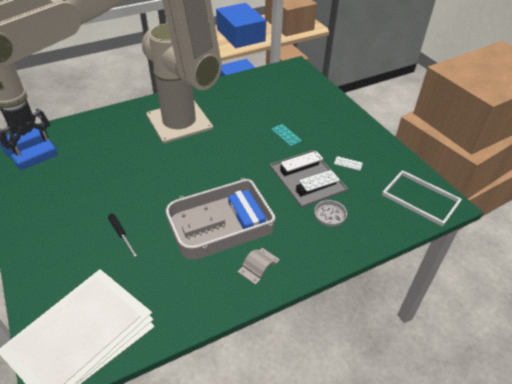

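Candidates for the lens plate in the top view: white plate on the tray rib (177,169), a small white plate loose on the bench (126,187), and a turquoise one (158,263). The one on the rib is larger and not turquoise, so it fits. I'll confirm that in an enlarged crop. The housing is at (290,171) with the battery on its left (+y) side, and the board is at (175,203).

```bash
python3 - <<'E'
import cv2,numpy as np
t=cv2.imread("pics/top0.png");s=cv2.imread("pics/scene0.png")
r=lambda i,x,y,w,h,k:cv2.resize(i[y:y+h,x:x+w],None,fx=k,fy=k,interpolation=cv2.INTER_CUBIC)
a=r(t,110,135,110,100,7); cv2.imwrite("pics/c_top_tray.png",a)
cv2.imwrite("pics/c_top_house.png",r(t,235,130,110,82,7))
b=np.vstack([r(s,265,145,105,62,5)[:, :525],r(s,165,180,105,72,5)[:290]]);cv2.imwrite("pics/c_scene.png",b);print(a.shape,b.shape)
E
```

```text
(700, 770, 3) (600, 525, 3)
```

View pics/c_top_tray.png

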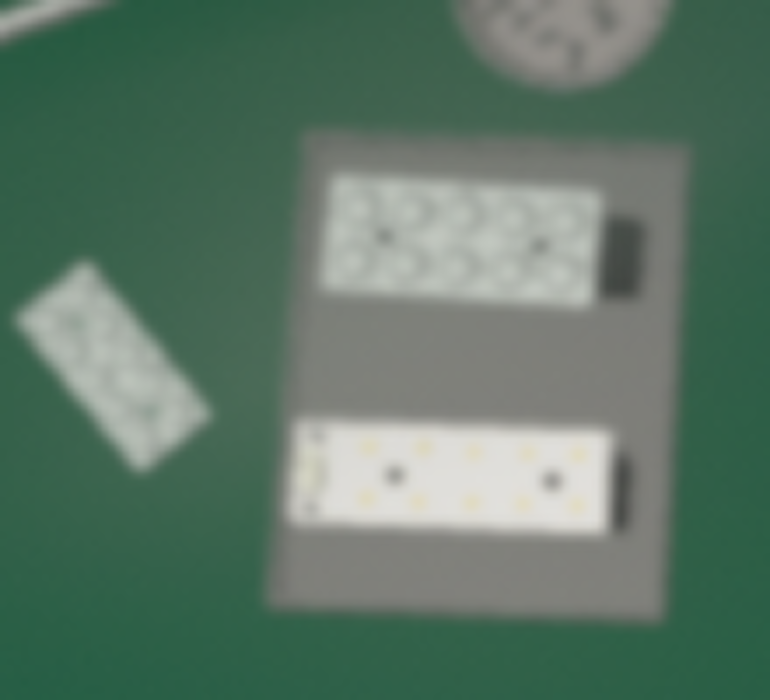

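View pics/c_top_house.png

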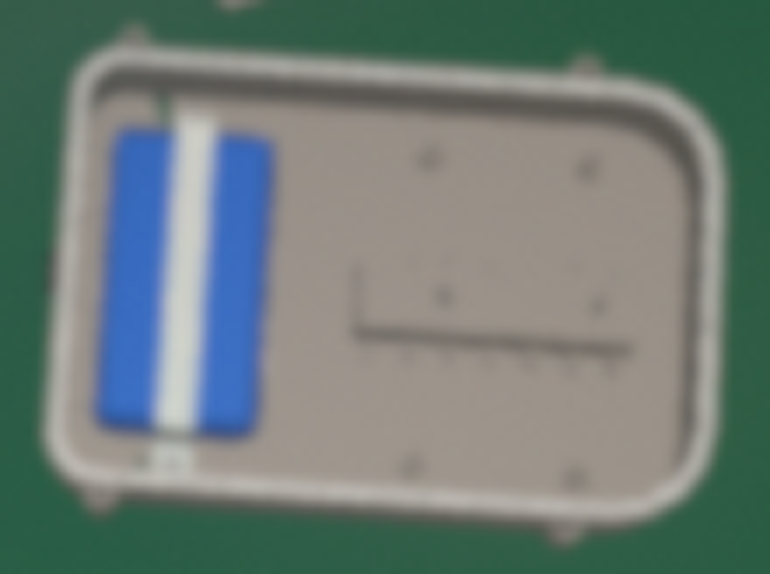

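View pics/c_scene.png

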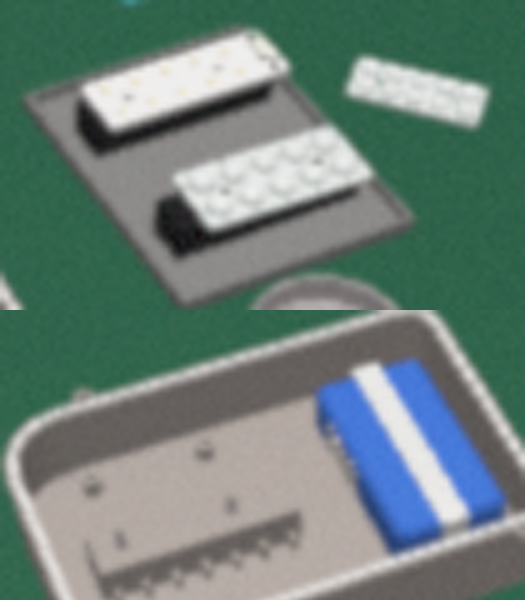

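Viewed 5 so far. The crop confirms the lens plate: it's on the tray rib at about (177,169), clearly larger than the loose plate at (126,187), and not turquoise. The board's plug end is at left (+y), with its holes at about (166.4,202.9) and (188.9,203.9). Pins are at about (298.6,172.3) and (320.4,173.9), and the battery is also on the +y side. Next I'll measure sub-pixel.

```bash
cat >h.py <<'E'
import numpy as np,cv2
from bench import *
def avg(n,k=6): return np.mean([snapshot(n).astype(np.float32) for _ in range(k)],0)
def ray(n,uv):
    p=camera_params(n); R=np.array(p["R"]);t=np.array(p["t"])
    d=R.T@np.array([(uv[0]-p["cx"])/p["fx"],(uv[1]-p["cy"])/p["fy"],1]); return -R.T@t,d/np.linalg.norm(d)
def onz(n,uv,z):
    c,d=ray(n,uv); return c+d*(z-c[2])/d[2]
def proj(n,X):
    p=camera_params(n); q=np.array(p["R"])@np.array(X,float)+p["t"]; return np.array([p["fx"]*q[0]/q[2]+p["cx"],p["fy"]*q[1]/q[2]+p["cy"]])
def tri(a,b):
    A=0;B=0;rs=[ray("top",a),ray("scene",b)]
    for c,d in rs: M=np.eye(3)-np.outer(d,d);A=A+M;B=B+M@c
    X=np.linalg.solve(A,B); return X,max(np.linalg.norm((np.eye(3)-np.outer(d,d))@(X-c)) for c,d in rs)
def spot(im,uv,r=2.6,bg=None,big=8):
    "darkness-weighted centroid near uv"
    g=im.mean(2); P=big*6
    s=cv2.getRectSubPix(g.astype(np.float32),(2*big+1,2*big+1),tuple(map(float,uv)))
    s=cv2.resize(s,None,fx=8,fy=8,interpolation=cv2.INTER_CUBIC)
    yy,xx=np.mgrid[:s.shape[0],:s.shape[1]]; x=(xx-(s.shape[1]-1)/2)/8;y=(yy-(s.shape[0]-1)/2)/8
    c=np.zeros(2)
    for _ in range(8):
        rr=np.hypot(x-c[0],y-c[1]); ref=np.median(s[(rr>r)&(rr<r+1)])
        w=np.clip(ref-s,0,None)*(rr<r); c=np.array([(w*x).sum(),(w*y).sum()])/w.sum()
    return np.array(uv)+c
def rect(m,lo,hi):
    cs=[c for c in cv2.findContours(m,cv2.RETR_EXTERNAL,cv2.CHAIN_APPROX_NONE)[0] if len(c)>20]
    cs=[c for c in cs if all(lo[i]<c[:,0].mean(0)[i]<hi[i] for i in(0,1))]
    return max(cs,key=cv2.contourArea)
E
python3 - <<'E'
from h import *
T=avg("top");S=avg("scene");np.savez("i0.npz",T=T,S=S)
np.set_printoptions(precision=1,suppress=True)
pts={"pinA":((298.6,172.3),(165+232/5,180+(505-310)/5)),"pinB":((320.4,173.9),(165+121/5,180+(540-310)/5)),
"bA":((166.4,202.9),None),"bB":((188.9,203.9),(265+128/5,145+97/5)),
"lA":((110+385/7,135+236/7),(265+318/5,145+161/5)),"lB":((110+539/7,135+244/7),(265+225/5,145+190/5))}
for k,(a,b) in pts.items():
    a=spot(T,a); print(k,"top",a,end=" ")
    z={"p":45,"b":40,"l":39}[k[0]]; print("on z",onz("top",a,z),end=" ")
    if b: b=spot(S,b);print("scene",b,onz("scene",b,z),"tri",*tri(a,b),end="")
    print()
# bright / outlines, upsampled 4x
def up(im):return cv2.resize(im,None,fx=4,fy=4,interpolation=cv2.INTER_CUBIC)
def real(p): return (np.array(p)+.5)/4-.5
for n,I,hl,hh in(("top",T,(245,135),(340,208)),("scene",S,(165,182),(275,258))):
    U=up(I); g=U.min(2); hsv=cv2.cvtColor(np.clip(U,0,255).astype(np.uint8),cv2.COLOR_BGR2HSV)
    for nm,th,z,lo,hi in(("plates",160,40,(140,140),(350,212)),("rim",165,62,hl,hh)):
        m=np.zeros(g.shape,np.uint8); m[lo[1]*4:hi[1]*4,lo[0]*4:hi[0]*4]=(g>th)[lo[1]*4:hi[1]*4,lo[0]*4:hi[0]*4]
        for c in cv2.findContours(m,cv2.RETR_EXTERNAL,cv2.CHAIN_APPROX_NONE)[0]:
            if cv2.contourArea(c)<2000: continue
            X=np.array([onz(n,real(q),z)[:2] for q in c[:,0]],np.float32)
            print(n,nm,z,c[:,0].mean(0)/4,"rect",cv2.minAreaRect(X))
E
```

```text
pinA top [298.  171.9] on z [ 590.9 -108.4   45. ] scene [210.8 218.6] [ 595.5 -108.2   45. ] tri [ 592.1 -107.9   41.3] 0.8798026905742931
pinB top [320.1 173.2] on z [ 587.8 -182.9   45. ] scene [188.7 225.7] [ 591.4 -183.    45. ] tri [ 588.7 -182.8   42. ] 0.5338192866942109
bA top [165.9 202.4] on z [479.4 332.1  40. ] 
bB top [188.4 203.2] on z [478. 257.  40.] scene [290.1 164.1] [476.5 259.   40. ] tri [478.  257.3  41.7] 0.6189340268172188
lA top [164.3 168.2] on z [596.6 343.8  39. ] scene [328.3 176. ] [591.6 349.6  39. ] tri [596.  344.1  44.6] 1.3924152001559769
lB top [186.5 169.8] on z [592.3 268.7  39. ] scene [309.9 181.7] [587.2 274.7  39. ] tri [591.8 269.3  44.9] 1.5881718720749685
top plates 40 [174.4 203. ] rect ((479.3539733886719, 305.5166931152344), (151.6287384033203, 52.04710006713867), 88.51258850097656)
top plates 40 [277.7 194.4] rect ((515.1477661132812, -59.998870849609375), (320.5968933105469, 110.81399536132812), 70.35838317871094)
top plates 40 [175.9 169.4] rect ((594.4329223632812, 306.12017822265625), (129.5709228515625, 55.92304992675781), 87.2641372680664)
top plates 40 [261.4 168.6] rect ((602.5501708984375, 16.436925888061523), (18.864501953125, 156.5931396484375), 86.4256591796875)
top rim 62 [261.4 168.6] rect ((597.3782348632812, 16.20499038696289), (17.106191635131836, 153.05308532714844), 86.87602233886719)Traceback (most recent call last):
  File "<stdin>", line 21, in <module>
  File "h.py", line 8, in onz
    c,d=ray(n,uv); return c+d*(z-c[2])/d[2]
        ~~~^^^^^^
  File "h.py", line 5, in ray
    p=camera_params(n); R=np.array(p["R"]);t=np.array(p["t"])
ValueError: time passes only in moves, steps and waits
```

```bash
cat >>h.py <<'E'
_cp=camera_params; _c={}
def camera_params(n):
    if n not in _c:_c[n]=_cp(n)
    return _c[n]
from scipy.spatial.transform import Rotation as Ro
def plan(p,yaw,n,gap,start=None):
    "rows from the measured pose to TCP p, tool down, at yaw"
    s=sense(); x,R=start or (s["tool_pos"],Ro.from_euler("xyz",s["tcp_rot"],degrees=True))
    p=np.array(p,float); G=Ro.from_euler("xyz",[180,0,yaw],degrees=True); rows=[]
    for i in range(n):
        k=n-i; d=R.inv().apply((p-x)/k).round(1); w=((R.inv()*G).as_rotvec()/k).round(3)
        rows.append([gap,*map(float,d),*map(float,w)]); x=x+R.apply(d); R=R*Ro.from_rotvec(w)
    print(rows); return x,R
def st():
    s=sense(); print(round(s["time"],2),s["tool_pos"].round(1),s["tcp_rot"].round(2),s["ft_force"].round(1),round(s["finger_gap"],1))
E
python3 - <<'E'
from h import *
a=plan([420,-100,230],60,10,72)
a=plan([478.9,305.5,150],88.9,10,72,a)
E
```

```text
[[72, 34.2, -33.6, 0.1, -0.0, 0.0, -0.062], [72, 36.2, -31.4, 0.1, -0.0, 0.0, -0.062], [72, 38.1, -29.1, 0.1, -0.0, 0.0, -0.062], [72, 39.8, -26.7, 0.1, -0.0, 0.0, -0.062], [72, 41.4, -24.2, 0.2, -0.0, 0.0, -0.063], [72, 42.8, -21.6, 0.1, -0.0, 0.0, -0.062], [72, 44.1, -18.9, 0.2, -0.0, 0.0, -0.063], [72, 45.1, -16.0, 0.1, -0.0, 0.0, -0.062], [72, 46.1, -13.2, 0.2, -0.0, 0.0, -0.063], [72, 46.8, -10.3, 0.1, -0.0, 0.0, -0.062]]
[[72, 38.1, -15.2, 8.0, -0.0, 0.0, -0.05], [72, 38.8, -13.3, 8.0, -0.0, 0.0, -0.051], [72, 39.4, -11.3, 8.0, -0.0, 0.0, -0.05], [72, 39.9, -9.3, 8.0, -0.0, 0.0, -0.051], [72, 40.3, -7.2, 8.0, -0.0, 0.0, -0.05], [72, 40.6, -5.2, 8.0, -0.0, 0.0, -0.051], [72, 40.9, -3.2, 8.0, -0.0, 0.0, -0.05], [72, 40.9, -1.1, 8.0, -0.0, 0.0, -0.051], [72, 41.0, 1.0, 8.0, -0.0, 0.0, -0.05], [72, 40.8, 3.0, 8.0, -0.0, 0.0, -0.051]]
```

Emit:
{"name": "servo_tool", "arguments": {"motion": [[72,34,-34,0,0,0,-0.062],[72,36,-31,0,0,0,-0.062],[72,38,-29,0,0,0,-0.062],[72,40,-27,0,0,0,-0.062],[72,41,-24,0,0,0,-0.062],[72,43,-22,0,0,0,-0.062],[72,44,-19,0,0,0,-0.062],[72,45,-16,0,0,0,-0.062],[72,46,-13,0,0,0,-0.062],[72,47,-10,0,0,0,-0.062]], "force": 40}}

```text
time: 1.7
tool_pos: [419.3, -88.2, 230.4]
tcp_rot: [179.8, -0.0, 60.5]
ft_force: [1.2, -0.5, 0.5]
finger_gap: 72.4
```

```bash
python3 - <<'E'
from h import *
st(); plan([478.9,305.5,120],88.9,10,72)
E
```

```text
1.7 [419.3 -88.2 230.4] [ 1.7979e+02 -5.0000e-02  6.0540e+01] [ 1.2 -0.5  0.5] 72.4
[[72, 37.2, -14.2, 11.0, 0.0, 0.0, -0.05], [72, 37.9, -12.3, 11.0, 0.0, 0.0, -0.049], [72, 38.4, -10.5, 11.0, 0.0, 0.0, -0.05], [72, 38.9, -8.5, 11.0, 0.001, 0.0, -0.049], [72, 39.3, -6.6, 11.0, 0.0, 0.0, -0.05], [72, 39.6, -4.7, 11.1, 0.001, 0.0, -0.049], [72, 39.7, -2.7, 11.0, 0.0, 0.0, -0.05], [72, 39.8, -0.7, 11.1, 0.001, 0.0, -0.049], [72, 39.8, 1.3, 11.0, 0.0, 0.0, -0.05], [72, 39.7, 3.2, 11.1, 0.001, 0.0, -0.049]]
```

Tracking is good.

Emit:
{"name": "servo_tool", "arguments": {"motion": [[72,37,-14,11,0,0,-0.05],[72,38,-12,11,0,0,-0.05],[72,38,-10,11,0,0,-0.05],[72,39,-9,11,0,0,-0.05],[72,39,-7,11,0,0,-0.05],[72,40,-5,11,0,0,-0.05],[72,40,-3,11,0,0,-0.05],[72,40,-1,11,0,0,-0.05],[72,40,1,11,0,0,-0.05],[72,38,3,11,0,0,-0.047]]}}

```text
time: 2.7
tool_pos: [476.1, 324.3, 121.9]
tcp_rot: [179.0, 0.0, 90.5]
ft_force: [1.3, 0.5, 0.6]
finger_gap: 72.3
```

```bash
python3 - <<'E'
from h import *
st(); a=plan([478.9,305.5,75],88.9,3,72);a=plan([478.9,305.5,15],88.9,4,72,a)
E
```

```text
2.7 [476.1 324.3 121.9] [1.7898e+02 5.0000e-02 9.0460e+01] [1.3 0.5 0.6] 72.3
[[72, -6.3, 0.6, 15.7, 0.006, 0.0, 0.009], [72, -6.2, 0.8, 15.6, 0.006, 0.0, 0.009], [72, -6.3, 0.9, 15.7, 0.006, 0.001, 0.009]]
[[72, -0.0, -0.0, 15.0, -0.0, -0.0, 0.0], [72, -0.0, -0.0, 15.0, -0.0, -0.0, 0.0], [72, -0.0, -0.0, 15.0, -0.0, -0.0, 0.0], [72, -0.0, -0.0, 15.0, -0.0, -0.0, 0.0]]
```

Emit:
{"name": "servo_tool", "arguments": {"motion": [[72,-6,0.6,10,0.006,0,0.009],[72,-6,0.8,10,0.006,0,0.009],[72,-6,0.9,10,0.006,0,0.009],[72,0,0,0,0,0,0],[72,0,0,0,0,0,0]]}}

```text
time: 3.2
tool_pos: [477.5, 307.3, 88.0]
tcp_rot: [-179.8, 0.1, 89.0]
ft_force: [-0.4, -0.2, 0.9]
finger_gap: 72.0
```

```bash
python3 - <<'E'
from h import *
st(); plan([478.9,305.5,15],88.9,6,72)
E
```

```text
3.2 [477.5 307.3  88. ] [-1.7976e+02  9.0000e-02  8.9020e+01] [-0.4 -0.2  0.9] 72.0
[[72, -0.3, 0.3, 12.2, -0.001, 0.0, 0.0], [72, -0.3, 0.3, 12.2, -0.001, 0.0, 0.0], [72, -0.3, 0.3, 12.1, -0.001, 0.0, 0.001], [72, -0.2, 0.2, 12.2, -0.0, 0.0, 0.0], [72, -0.3, 0.2, 12.1, -0.001, 0.001, 0.001], [72, -0.2, 0.3, 12.2, -0.0, 0.0, 0.0]]
```

Emit:
{"name": "servo_tool", "arguments": {"motion": [[72,-0.3,0.3,11,0,0,0],[72,-0.3,0.3,11,0,0,0],[72,-0.3,0.3,11,0,0,0],[72,-0.3,0.3,11,0,0,0],[72,-0.3,0.2,11,0,0,0],[72,-0.3,0,8,0,0,0],[72,0,0,4,0,0,0],[72,0,0,0,0,0,0]]}}

```text
time: 4.0
tool_pos: [479.1, 303.8, 15.6]
tcp_rot: [-179.8, 0.1, 88.9]
ft_force: [0.9, 0.3, -0.7]
finger_gap: 72.2
```

```bash
python3 - <<'E'
from h import *
st(); plan([478.9,305.5,15],88.9,2,72)
E
```

```text
4.0 [479.1 303.8  15.6] [-1.7981e+02  6.0000e-02  8.8880e+01] [ 0.9  0.3 -0.7] 72.2
[[72, 0.8, -0.1, 0.3, -0.002, 0.001, -0.0], [72, 0.8, -0.2, 0.3, -0.001, 0.0, -0.0]]
```

Emit:
{"name": "servo_tool", "arguments": {"motion": [[30,1.5,0,0.3,-0.003,0,0],[30,0,0,0,0,0,0],[30,0,0,0,0,0,0],[30,0,0,0,0,0,0],[30,0,0,0,0,0,0],[30,0,0,0,0,0,0],[30,0,0,0,0,0,0],[30,0,0,0,0,0,0]], "force": 40}}

```text
time: 4.8
tool_pos: [480.1, 306.2, 16.9]
tcp_rot: [179.9, -0.0, 88.9]
ft_force: [0.1, 0.8, -0.7]
finger_gap: 46.9
```

```bash
python3 - <<'E'
from h import *
st(); a=plan([478.9,305.5,160],88.9,5,30); plan([560,-135,160],87.4,10,30,a)
E
```

```text
4.8 [480.1 306.2  16.9] [ 1.7988e+02 -1.0000e-02  8.8900e+01] [ 0.1  0.8 -0.7] 46.9
[[30, -0.1, -0.2, -28.6, 0.0, -0.0, 0.0], [30, -0.2, -0.2, -28.6, 0.001, -0.0, 0.0], [30, -0.1, -0.2, -28.6, 0.0, -0.0, 0.0], [30, -0.2, -0.2, -28.7, 0.001, -0.0, 0.0], [30, -0.1, -0.2, -28.6, 0.0, -0.0, 0.0]]
[[30, -43.9, 9.0, -0.0, 0.0, -0.0, 0.003], [30, -43.9, 9.1, -0.0, 0.0, -0.0, 0.003], [30, -43.8, 9.2, -0.0, 0.0, -0.0, 0.003], [30, -43.8, 9.3, -0.0, 0.0, -0.0, 0.002], [30, -43.8, 9.4, -0.0, 0.0, -0.0, 0.003], [30, -43.8, 9.6, -0.0, 0.0, -0.0, 0.002], [30, -43.7, 9.7, -0.0, 0.0, -0.0, 0.003], [30, -43.7, 9.8, -0.0, 0.0, -0.0, 0.002], [30, -43.7, 9.9, -0.0, 0.0, -0.0, 0.003], [30, -43.7, 9.9, -0.1, 0.0, -0.0, 0.002]]
```

Emit:
{"name": "servo_tool", "arguments": {"motion": [[30,0,0,-12,0,0,0],[30,0,0,-28,0,0,0],[30,0,0,-28,0,0,0],[30,0,0,-28,0,0,0],[30,0,0,-28,0,0,0],[30,0,0,-14,0,0,0],[30,0,0,0,0,0,0]]}}

```text
time: 5.5
tool_pos: [479.0, 305.7, 163.4]
tcp_rot: [179.9, 0.0, 88.9]
ft_force: [-0.4, 0.1, -0.9]
finger_gap: 46.8
```

```bash
python3 - <<'E'
from h import *
st(); plan([590.9,-133.7,150],87.4,11,30)
E
```

```text
5.5 [479.  305.7 163.4] [1.7992e+02 1.0000e-02 8.8900e+01] [-0.4  0.1 -0.9] 46.8
[[30, -39.7, 10.9, 1.2, 0.0, 0.0, 0.002], [30, -39.7, 11.0, 1.2, 0.0, 0.0, 0.002], [30, -39.7, 11.1, 1.3, 0.0, 0.0, 0.002], [30, -39.7, 11.2, 1.2, 0.0, 0.0, 0.003], [30, -39.7, 11.3, 1.3, 0.0, 0.0, 0.002], [30, -39.6, 11.4, 1.2, 0.0, 0.0, 0.003], [30, -39.6, 11.5, 1.3, 0.0, 0.0, 0.002], [30, -39.6, 11.6, 1.2, 0.0, 0.0, 0.003], [30, -39.5, 11.7, 1.3, 0.0, 0.0, 0.002], [30, -39.5, 11.7, 1.2, 0.001, 0.0, 0.003], [30, -39.5, 11.9, 1.3, 0.0, 0.0, 0.002]]
```

Emit:
{"name": "servo_tool", "arguments": {"motion": [[30,-30,8,1,0,0,0.002],[30,-40,11,1,0,0,0.002],[30,-40,11,1,0,0,0.002],[30,-40,11,1,0,0,0.003],[30,-40,11,1,0,0,0.003],[30,-40,11,1,0,0,0.003],[30,-40,11.5,1,0,0,0.003],[30,-40,12,1,0,0,0.003],[30,-40,12,1,0,0,0.003],[30,-35,12,1,0,0,0.003]]}}

```text
time: 6.5
tool_pos: [573.9, -91.5, 138.8]
tcp_rot: [-179.2, -0.1, 87.8]
ft_force: [-0.1, 0.1, -1.3]
finger_gap: 47.0
```

```bash
python3 - <<'E'
from h import *
st(); plan([590.9,-133.7,110],87.4,4,30)
E
```

```text
6.5 [573.9 -91.5 138.8] [-1.7923e+02 -1.0000e-01  8.7810e+01] [-0.1  0.1 -1.3] 47.0
[[30, -10.4, 4.7, 7.1, -0.003, -0.0, 0.002], [30, -10.4, 4.8, 7.1, -0.003, -0.001, 0.002], [30, -10.4, 4.7, 7.2, -0.004, -0.0, 0.002], [30, -10.3, 4.8, 7.2, -0.003, -0.001, 0.001]]
```

Emit:
{"name": "servo_tool", "arguments": {"motion": [[30,-6,4,7,-0.003,0,0.002],[30,-10,5,7,-0.003,0,0.002],[30,-10,5,7,-0.003,0,0.002],[30,-8,3,5,-0.003,0,0.001],[30,0,0,0,0,0,0],[30,0,0,0,0,0,0]]}}

```text
time: 7.1
tool_pos: [587.0, -129.8, 104.2]
tcp_rot: [-179.5, -0.2, 87.2]
ft_force: [-0.3, -1.4, -1.3]
finger_gap: 47.1
```

```bash
python3 - <<'E'
from h import *
np.set_printoptions(precision=1,suppress=True)
P=[];I={"top":[],"scene":[]}
for n in("top","scene"):
    for i in range(5): I[n].append(snapshot(n).astype(np.float32)); s=sense(); P.append(np.r_[s["tool_pos"],s["tcp_rot"]])
print(np.array(P).mean(0),np.array(P).std(0))
a=np.mean(P,0)[:3]; ax=np.array([.045,.999,0])
T=np.mean(I["top"],0);S=np.mean(I["scene"],0);np.savez("i1.npz",T=T,S=S)
c=a-ax*.7+[0,0,19+4]
for d in(26.5,-48.5): print(proj("top",c+ax*d),proj("scene",c+ax*d))
u=proj("top",c).round().astype(int);v=proj("scene",c).round().astype(int)
f=lambda M,q:cv2.resize(M[q[1]-33:q[1]+33,q[0]-33:q[0]+33],None,fx=6,fy=6,interpolation=cv2.INTER_CUBIC)
print(u,v);cv2.imwrite("pics/hold1.png",np.hstack([f(T,u),f(S,v)]))
E
```

```text
[ 587.3 -130.1  104.9 -179.5   -0.2   87.2] [0.2 0.2 0.3 0.  0.  0. ]
[299.1 166.9] [209.6 199. ]
[322.5 168.4] [186.7 206.2]
[307 167] [202 202][ WARN:0@6.532] global loadsave.cpp:1063 imwrite_ Unsupported depth image for selected encoder is fallbacked to CV_8U.
```

View pics/hold1.png

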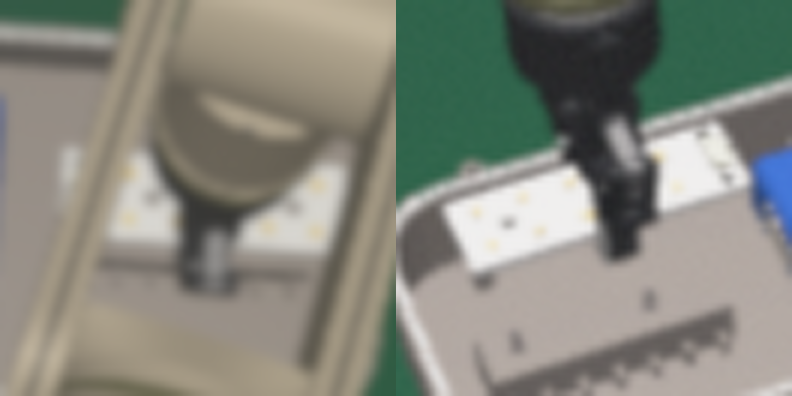

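Picture 6: the board is level in the grip over the pad, plug towards the battery. Its holes show at (299.4,166.4) and (322.4,168.1) in the top view, and one at (187.3,205.6) in the scene view. That's close to the prediction.

```bash
python3 - <<'E'
from h import *
np.set_printoptions(precision=2,suppress=True)
d=np.load("i1.npz");T,S=d["T"],d["S"]
A=spot(T,(299.4,166.4),r=2.2);B=spot(T,(322.4,168.1),r=2.2);b=spot(S,(187.3,205.6),r=2.2)
print(A,B,b,tri(B,b))
z=104.9+19+3
for z in(124,127,130):
    a,c=onz("top",A,z),onz("top",B,z);print(z,a,c,(a+c)/2,np.linalg.norm(a-c),np.degrees(np.arctan2(*(a-c)[1::-1])),onz("scene",b,z))
d=np.load("i0.npz")
for r in(2,2.6,3.2): print(spot(d["T"],(298,171.9),r=r),spot(d["T"],(320.1,173.2),r=r),spot(d["S"],(210.8,218.6),r=r),spot(d["S"],(188.7,225.7),r=r))
E
```

```text
[303.29 164.14] [318.27 162.6 ] [187.27 205.67] (array([ 598.23, -172.21,  140.26]), np.float64(8.360168629636345))
124 [ 598.87 -118.17  124.  ] [ 604.87 -166.45  124.  ] [ 601.87 -142.31  124.  ] 48.64939309414291 97.07522904312026 [ 580.3  -175.72  124.  ]
127 [ 598.14 -117.86  127.  ] [ 604.12 -166.04  127.  ] [ 601.13 -141.95  127.  ] 48.55546084011545 97.07522904312033 [ 583.04 -176.51  127.  ]
130 [ 597.41 -117.55  130.  ] [ 603.38 -165.64  130.  ] [ 600.4  -141.59  130.  ] 48.46152858608794 97.0752290431201 [ 585.78 -177.3   130.  ]
[297.97 171.88] [320.05 173.28] [210.76 218.64] [188.62 225.69]
[297.98 171.86] [320.08 173.21] [210.77 218.63] [188.63 225.64]
[297.99 171.83] [320.1  173.15] [210.77 218.62] [188.62 225.6 ]
```

```bash
cat >>h.py <<'E'
def dip(im,uv,w=1.5,k=16):
    "darkest point within w px of uv (finely upsampled), centroid of its core"
    h=int(w*2)+3; s=cv2.getRectSubPix(im.mean(2).astype(np.float32),(2*h+1,2*h+1),tuple(map(float,uv)))
    s=cv2.resize(s,None,fx=k,fy=k,interpolation=cv2.INTER_CUBIC)
    yy,xx=np.mgrid[:s.shape[0],:s.shape[1]];x=(xx-(s.shape[1]-1)/2)/k;y=(yy-(s.shape[0]-1)/2)/k
    v=np.where(np.hypot(x,y)<w,s,1e9); j=np.unravel_index(v.argmin(),v.shape)
    rr=np.hypot(x-x[j],y-y[j])<1.0; g=np.clip(s[rr].max()-s,0,None)*rr
    return np.array(uv)+[(g*x).sum()/g.sum(),(g*y).sum()/g.sum()]
E
python3 - <<'E'
from h import *
np.set_printoptions(precision=2,suppress=True)
d=np.load("i1.npz");T,S=d["T"],d["S"]; e=np.load("i0.npz")
A=dip(T,(299.4,166.4));B=dip(T,(322.4,168.1));b=dip(S,(187.3,205.6))
print(A,B,b,tri(B,b))
for z in(124,127,130):
    a,c=onz("top",A,z),onz("top",B,z);print(z,a,c,(a+c)/2,np.linalg.norm(a-c),np.degrees(np.arctan2(*(a-c)[1::-1])),onz("scene",b,z))
q=[dip(e["T"],(298,171.9)),dip(e["T"],(320.1,173.2)),dip(e["S"],(210.8,218.6)),dip(e["S"],(188.7,225.7))]
print(q,tri(q[0],q[2]),tri(q[1],q[3]))
q=[dip(e["T"],(165.9,202.4)),dip(e["T"],(188.4,203.2))];print([onz("top",u,39) for u in q])
E
```

```text
[300.88 165.35] [321.04 166.89] [187.31 205.68] (array([ 588.35, -175.92,  131.9 ]), np.float64(1.909981766388772))
124 [ 594.73 -110.39  124.  ] [ 590.84 -175.22  124.  ] [ 592.78 -142.8   124.  ] 64.94535166208175 86.56784172613852 [ 580.41 -175.62  124.  ]
127 [ 594.   -110.09  127.  ] [ 590.12 -174.8   127.  ] [ 592.06 -142.44  127.  ] 64.81995516929469 86.5678417261384 [ 583.15 -176.41  127.  ]
130 [ 593.28 -109.8   130.  ] [ 589.41 -174.38  130.  ] [ 591.35 -142.09  130.  ] 64.69455867650761 86.56784172613855 [ 585.89 -177.2   130.  ]
[array([297.96, 171.89]), array([320.02, 173.37]), array([210.75, 218.68]), array([188.65, 225.87])] (array([ 592.07, -107.93,   41.14]), np.float64(0.8020108283474445)) (array([ 588.32, -182.75,   40.64]), np.float64(0.5387276356140163))
[array([479.31, 332.22,  39.  ]), array([477.96, 256.99,  39.  ])]
```

```bash
python3 - <<'E'
from h import *
st(); plan([590.7,-133.7,42],87.25,6,30)
E
```

```text
7.6 [ 587.3 -130.4  104.9] [-1.7954e+02 -1.7000e-01  8.7170e+01] [-0.1  1.2 -0.9] 46.8
[[30, -0.5, 0.7, 10.5, -0.001, -0.0, -0.0], [30, -0.6, 0.7, 10.5, -0.001, -0.001, -0.0], [30, -0.5, 0.6, 10.5, -0.002, -0.0, -0.0], [30, -0.5, 0.6, 10.4, -0.001, -0.001, -0.0], [30, -0.6, 0.6, 10.5, -0.002, -0.0, -0.001], [30, -0.5, 0.7, 10.4, -0.001, -0.001, -0.0]]
```

Emit:
{"name": "servo_tool", "arguments": {"motion": [[30,-0.5,0.6,9,-0.001,0,0],[30,-0.5,0.6,10,-0.001,0,0],[30,-0.5,0.6,10,-0.001,0,0],[30,-0.5,0.6,10,-0.002,0,0],[30,-0.5,0.6,10,-0.002,-0.001,0],[30,-0.5,0.6,8,-0.001,-0.001,0],[30,0,0,0,0,0,0],[30,0,0,0,0,0,0]]}}

```text
time: 8.4
tool_pos: [589.2, -133.4, 40.4]
tcp_rot: [-179.8, -0.1, 87.2]
ft_force: [-0.4, -0.4, -0.2]
finger_gap: 47.0
```

```bash
python3 - <<'E'
from h import *
np.set_printoptions(precision=1,suppress=True)
P=[];I={"top":[],"scene":[]}
for n in("top","scene"):
    for i in range(6): I[n].append(snapshot(n).astype(np.float32)); s=sense(); P.append(np.r_[s["tool_pos"],s["tcp_rot"],s["ft_force"]])
a=np.mean(P,0);print(a);a=a[:3];ax=np.array([.047,.999,0])
T=np.mean(I["top"],0);S=np.mean(I["scene"],0);np.savez("i2.npz",T=T,S=S)
c=a-ax*.7+[0,0,24]
for d in(26.5,-48.5): print(proj("top",c+ax*d),proj("scene",c+ax*d))
u=proj("top",c).round().astype(int);v=proj("scene",c).round().astype(int)
f=lambda M,q:cv2.resize(M[q[1]-33:q[1]+33,q[0]-33:q[0]+33],None,fx=6,fy=6,interpolation=cv2.INTER_CUBIC)
print(u,v);cv2.imwrite("pics/hold2.png",np.hstack([f(T,u),f(S,v)]).clip(0,255).astype(np.uint8))
E
```

```text
[ 589.6 -133.5   41.1 -179.9   -0.1   87.2    0.1    0.4   -1.4]
[298.3 170.6] [210.  213.4]
[320.8 172. ] [187.7 220.6]
[306 171] [202 216]
```

View pics/hold2.png

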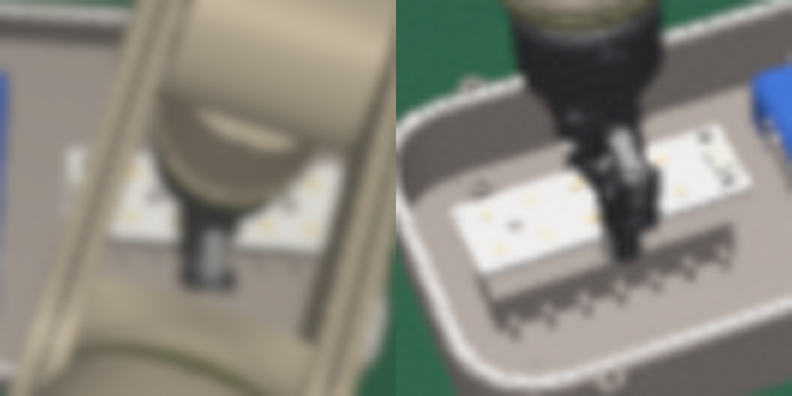

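```bash
python3 - <<'E'
from h import *
np.set_printoptions(precision=2,suppress=True)
d=np.load("i2.npz");e=np.load("i0.npz")
b=dip(d["S"],(188.2,220.2));b2=spot(d["S"],(188.2,220.2),r=2.2)
print(b,b2)
ax=np.array([.047,.999,0]);B=np.array([589.6,-133.5,0])-ax*49.2
for z in(63,65): print(z,onz("scene",b2,z),"pred",B)
t1=dip(e["S"],(290.1,164.1));t2=spot(e["S"],(290.1,164.1),r=2.2);print("tray hole scene",onz("scene",t1,39),onz("scene",t2,39),"top",onz("top",dip(e["T"],(188.4,203.2)),39))
for z in (40,42,44): print(z,[onz("scene",(188.63,225.7),z),onz("top",(320.05,173.28),z),onz("scene",(210.76,218.65),z),onz("top",(297.97,171.88),z)])
for z in(63,65): print([onz("top",q,z) for q in((298.4,170.1),(321.1,171.75))])
E
```

```text
[188.37 220.18] [188.37 220.15]
63 [ 584.7  -179.61   63.  ] pred [ 587.29 -182.65    0.  ]
65 [ 586.41 -180.1    65.  ] pred [ 587.29 -182.65    0.  ]
tray hole scene [475.74 259.79  39.  ] [475.58 259.79  39.  ] top [477.96 256.99  39.  ]
40 [array([ 587.29, -181.91,   40.  ]), array([ 588.61, -183.45,   40.  ]), array([ 591.32, -106.76,   40.  ]), array([ 592.06, -108.81,   40.  ])]
42 [array([ 588.97, -182.38,   42.  ]), array([ 588.16, -183.18,   42.  ]), array([ 592.99, -107.37,   42.  ]), array([ 591.61, -108.62,   42.  ])]
44 [array([ 590.64, -182.86,   44.  ]), array([ 587.71, -182.9 ,   44.  ]), array([ 594.66, -107.98,   44.  ]), array([ 591.16, -108.43,   44.  ])]
[array([ 592.96, -108.11,   63.  ]), array([ 588.74, -183.83,   63.  ])]
[array([ 592.5 , -107.92,   65.  ]), array([ 588.28, -183.55,   65.  ])]
```

Picture 7: the board sits over the pad. Hole B is at (321.1,171.7) in the top view and (188.4,220.2) in the scene view. After correcting for height, holes and pins agree within about 1 mm, so I'm lowering while watching the force.

Emit:
{"name": "servo_tool", "arguments": {"motion": [[30,0,0.3,4,-0.001,0,0],[30,0,0,4,0,0,0],[30,0,0,3,0,0,0],[30,0,0,2,0,0,0],[30,0,0,0,0,0,0]]}}

```text
time: 9.5
tool_pos: [589.6, -133.5, 26.4]
tcp_rot: [-179.9, -0.1, 87.2]
ft_force: [0.4, -0.4, -0.6]
finger_gap: 46.5
```

```bash
python3 - <<'E'
from h import *
st()
E
```

```text
9.5 [ 589.6 -133.5   26.4] [-1.7994e+02 -8.0000e-02  8.7160e+01] [ 0.4 -0.4 -0.6] 46.5
```

Emit:
{"name": "servo_tool", "arguments": {"motion": [[30,0,0,3,0,0,0],[30,0,0,3,0,0,0],[30,0,0,1,0,0,0],[30,0,0,0,0,0,0]]}}

```text
time: 9.9
tool_pos: [589.8, -133.8, 19.0]
tcp_rot: [-180.0, -0.1, 87.2]
ft_force: [0.2, -0.6, -0.6]
finger_gap: 47.5
```

Emit:
{"name": "servo_tool", "arguments": {"motion": [[30,0,0,1,0,0,0],[30,0,0,1,0,0,0],[30,0,0,1,0,0,0],[30,0,0,0,0,0,0]]}}

```text
time: 10.3
tool_pos: [589.9, -133.8, 15.9]
tcp_rot: [-180.0, -0.1, 87.2]
ft_force: [0.4, 0.1, -1.5]
finger_gap: 47.0
```

Emit:
{"name": "servo_tool", "arguments": {"motion": [[30,0,0,1,0,0,0],[30,0,0,1,0,0,0],[30,0,0,0,0,0,0]]}}

```text
time: 10.6
tool_pos: [590.1, -133.8, 16.0]
tcp_rot: [-180.0, -0.0, 87.2]
ft_force: [-0.8, 0.2, -1.6]
finger_gap: 47.0
```

Emit:
{"name": "servo_tool", "arguments": {"motion": [[30,0,0,3,0,0,0],[30,0,0,3,0,0,0]]}}

```text
time: 10.8
tool_pos: [590.5, -133.9, 15.5]
tcp_rot: [-179.9, -0.0, 87.2]
ft_force: [-20.8, 4.9, 34.5]
finger_gap: 46.8
```

```bash
python3 - <<'E'
from h import *
st()
E
```

```text
10.8 [ 590.5 -133.9   15.5] [-1.7993e+02 -4.0000e-02  8.7180e+01] [-20.8   4.9  34.5] 46.8
```

Emit:
{"name": "servo_tool", "arguments": {"motion": [[30,0,0,0,0,0,0],[64,0,0,0,0,0,0],[64,0,0,0,0,0,0],[64,0,0,0,0,0,0],[64,0,0,0,0,0,0],[64,0,0,0,0,0,0]]}}

```text
time: 11.4
tool_pos: [591.0, -133.8, 15.9]
tcp_rot: [180.0, -0.0, 87.2]
ft_force: [-0.5, -0.4, 1.3]
finger_gap: 63.9
```

```bash
python3 - <<'E'
from h import *
st(); a=plan([590,-133.5,150],87.2,6,64); plan([594.3,306.3,110],86.9,10,72,a)
E
```

```text
11.4 [ 591.  -133.8   15.9] [ 1.800e+02 -4.000e-02  8.719e+01] [-0.5 -0.4  1.3] 63.9
[[64, 0.1, -0.2, -22.3, 0.0, -0.0, -0.0], [64, 0.0, -0.2, -22.4, 0.0, -0.0, -0.0], [64, 0.1, -0.2, -22.3, 0.0, -0.0, -0.0], [64, 0.0, -0.1, -22.4, 0.0, -0.0, -0.0], [64, 0.1, -0.2, -22.3, 0.0, -0.0, -0.0], [64, 0.0, -0.1, -22.4, 0.0, -0.001, -0.0]]
[[72, 44.0, -1.7, 4.0, 0.0, 0.0, 0.0], [72, 43.9, -1.7, 4.0, 0.0, 0.0, 0.001], [72, 44.0, -1.8, 4.0, 0.0, 0.0, 0.0], [72, 43.9, -1.8, 4.0, 0.0, 0.0, 0.001], [72, 44.0, -1.8, 4.0, 0.0, 0.0, 0.0], [72, 43.9, -1.8, 4.0, 0.0, 0.0, 0.001], [72, 43.9, -1.9, 4.0, 0.0, 0.0, 0.0], [72, 44.0, -1.9, 4.0, 0.0, 0.0, 0.001], [72, 43.9, -1.9, 3.9, 0.0, 0.0, 0.0], [72, 44.0, -1.9, 4.0, 0.0, 0.0, 0.001]]
```

Emit:
{"name": "servo_tool", "arguments": {"motion": [[64,0,0,-10,0,0,0],[64,0,0,-22,0,0,0],[64,0,0,-25,0,0,0],[64,0,0,-25,0,0,0],[64,0,0,-25,0,0,0],[64,0,0,-15,0,0,0]]}}

```text
time: 12.0
tool_pos: [588.5, -133.1, 141.0]
tcp_rot: [-179.6, -0.1, 87.2]
ft_force: [1.2, -0.5, -0.3]
finger_gap: 63.6
```

Emit:
{"name": "servo_tool", "arguments": {"motion": [[72,30,-1,0,0,0,0],[72,44,-2,2,0,0,0],[72,44,-2,4,0,0,0],[72,44,-2,4,0,0,0.001],[72,44,-2,4,0,0,0],[72,44,-2,4,0,0,0.001],[72,44,-2,4,0,0,0],[72,44,-2,4,0,0,0.001],[72,44,-2,4,0,0,0],[72,30,-2,4,0,0,0.001]]}}

```text
time: 13.0
tool_pos: [595.3, 288.7, 115.0]
tcp_rot: [179.7, -0.0, 86.4]
ft_force: [-0.1, -0.1, 0.1]
finger_gap: 72.0
```

```bash
python3 - <<'E'
from h import *
np.set_printoptions(precision=1,suppress=True)
T=avg("top",5);S=avg("scene",5);np.savez("i3.npz",T=T,S=S)
c=np.array([590.4,-145.4,40]);u=proj("top",c).round().astype(int);v=proj("scene",c).round().astype(int)
f=lambda M,q:cv2.resize(M[q[1]-33:q[1]+33,q[0]-33:q[0]+33],None,fx=6,fy=6,interpolation=cv2.INTER_CUBIC)
print(u,v);cv2.imwrite("pics/seat3.png",np.hstack([f(T,u),f(S,v)]).clip(0,255).astype(np.uint8))
st(); plan([594.3,306.3,70],86.9,4,72)
E
```

```text
[309 173] [200 222]
13.5 [596.2 284.4 115.3] [179.6   0.   86.2] [0.1 0.3 0.4] 72.1
[[72, 5.4, -0.9, 11.3, 0.002, 0.0, -0.003], [72, 5.5, -0.9, 11.3, 0.001, 0.0, -0.003], [72, 5.4, -0.8, 11.3, 0.002, 0.0, -0.003], [72, 5.5, -0.8, 11.3, 0.001, 0.001, -0.003]]
```

View pics/seat3.png

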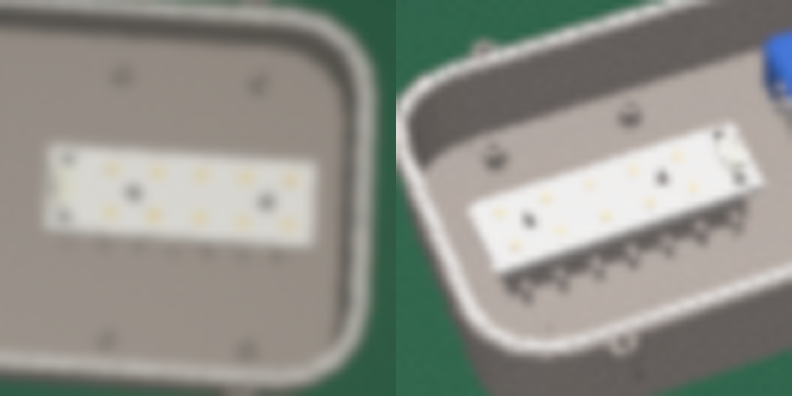

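Picture 8: the board lies on the pad, plug end to the battery. Its holes, with pin tips in them, show at about (297.7,171.3) and (319.8,173.2) in the top view. I'll measure flushness and the seat position from this view, and go down on the lens.

```bash
python3 - <<'E'
from h import *
np.set_printoptions(precision=1,suppress=True)
d=np.load("i3.npz")
a=[spot(d["T"],q,r=2.2) for q in((297.7,171.3),(319.8,173.2))];b=[spot(d["S"],q,r=2.2) for q in((167+(662-396)/6,189+178/6),(167+(530-396)/6,189+219/6))]
print(a,b,[onz("top",q,41) for q in a],[onz("scene",q,41) for q in b],[tri(*q) for q in zip(a,b)])
for n in("top","scene"):
    U=cv2.resize(d[n[0].upper()],None,fx=4,fy=4,interpolation=cv2.INTER_CUBIC); m=(U.min(2)>165).astype(np.uint8); c0=proj(n,[590.4,-145.4,40])*4
    for c in cv2.findContours(m,0,1)[0]:
        if cv2.pointPolygonTest(c,tuple(map(float,c0)),True)>-8 and cv2.contourArea(c)>1000:
            X=np.array([onz(n,(q+.5)/4-.5,40)[:2] for q in c[:,0]],np.float32);print(n,cv2.minAreaRect(X))
E
```

```text
[array([297.8, 171.7]), array([319.9, 173.2])] [array([210.9, 218.2]), array([188.7, 225.3])] [array([ 592.5, -108.1,   41. ]), array([ 588.6, -183. ,   41. ])] [array([ 590.5, -105.8,   41. ]), array([ 586.7, -181.2,   41. ])] [(array([ 592.2, -107.2,   43.3]), np.float64(0.7250813833970997)), (array([ 588.3, -182.2,   43.1]), np.float64(0.5120097231412474))]
top ((591.793701171875, -134.81100463867188), (151.68931579589844, 50.59912109375), 87.1126708984375)
scene ((573.9218139648438, -70.73663330078125), (321.2238464355469, 220.41647338867188), 87.1274642944336)
```

Emit:
{"name": "servo_tool", "arguments": {"motion": [[72,5,-0.8,9,0.002,0,-0.003],[72,6,-0.9,10,0.001,0,-0.003],[72,6,-0.8,10,0.002,0,-0.003],[72,5,-0.5,8,0.001,0,-0.003],[72,0,0,0,0,0,0],[72,0,0,0,0,0,0]]}}

```text
time: 14.1
tool_pos: [594.2, 306.9, 73.5]
tcp_rot: [-179.9, 0.1, 86.9]
ft_force: [-0.2, -0.0, -0.5]
finger_gap: 71.8
```

```bash
python3 - <<'E'
from h import *
st(); plan([594.3,306.3,15],86.9,5,72)
E
```

```text
14.1 [594.2 306.9  73.5] [-1.7988e+02  8.0000e-02  8.6870e+01] [-0.2 -0.  -0.5] 71.8
[[72, -0.1, 0.1, 11.7, -0.0, 0.0, -0.0], [72, -0.1, 0.0, 11.7, -0.001, 0.0, -0.0], [72, -0.1, 0.0, 11.7, -0.0, 0.0, -0.0], [72, -0.1, 0.1, 11.7, -0.001, 0.001, -0.0], [72, -0.1, 0.0, 11.7, -0.0, 0.0, -0.0]]
```

Emit:
{"name": "servo_tool", "arguments": {"motion": [[72,0,0,10,0,0,0],[72,0,0,12,0,0,0],[72,0,0,12,0,0,0],[72,0,0,12,0,0,0],[72,0,0,8,0,0,0],[72,0,0,3,0,0,0],[72,0,0,0,0,0,0]]}}

```text
time: 14.8
tool_pos: [593.5, 306.1, 10.6]
tcp_rot: [-179.8, 0.1, 86.9]
ft_force: [-0.7, 0.1, 0.1]
finger_gap: 72.0
```

```bash
python3 - <<'E'
from h import *
st(); plan([594.3,306.3,15],86.9,2,30)
E
```

```text
14.8 [593.5 306.1  10.6] [-1.7982e+02  1.3000e-01  8.6850e+01] [-0.7  0.1  0.1] 72.0
[[30, 0.1, 0.4, -2.2, -0.002, 0.001, -0.0], [30, 0.1, 0.3, -2.2, -0.001, 0.001, -0.001]]
```

Emit:
{"name": "servo_tool", "arguments": {"motion": [[72,0,0.4,-2.5,-0.002,-0.001,0],[72,0,0.4,-2.5,-0.001,0,0],[72,0,0,0,0,0,0],[30,0,0,0,0,0,0],[30,0,0,0,0,0,0],[30,0,0,0,0,0,0],[30,0,0,0,0,0,0],[30,0,0,0,0,0,0],[30,0,0,0,0,0,0],[30,0,0,0,0,0,0]], "force": 40}}

```text
time: 15.8
tool_pos: [595.9, 306.7, 18.5]
tcp_rot: [179.8, 0.1, 86.9]
ft_force: [0.7, -0.6, 0.3]
finger_gap: 54.7
```

```bash
python3 - <<'E'
from h import *
st()
E
```

```text
15.8 [595.9 306.7  18.5] [1.7981e+02 1.0000e-01 8.6850e+01] [ 0.7 -0.6  0.3] 54.7
```

Emit:
{"name": "servo_tool", "arguments": {"motion": [[30,0,0,-10,0,0,0],[30,0,0,-20,0,0,0],[30,0,0,-28,0,0,0],[30,0,0,-28,0,0,0],[30,0,0,-28,0,0,0],[30,0,0,-18,0,0,0],[30,0,0,0,0,0,0],[30,0,0,0,0,0,0]]}}

```text
time: 16.6
tool_pos: [594.7, 306.6, 158.2]
tcp_rot: [179.9, 0.1, 86.9]
ft_force: [-0.1, 0.1, -0.6]
finger_gap: 54.6
```

```bash
python3 - <<'E'
from h import *
st(); plan([590.4,-145,150],87.2,12,30)
E
```

```text
16.6 [594.7 306.6 158.2] [1.7986e+02 1.3000e-01 8.6850e+01] [-0.1  0.1 -0.6] 54.6
[[30, -37.6, 1.7, 0.8, 0.0, 0.0, -0.001], [30, -37.6, 1.7, 0.8, 0.0, 0.0, -0.0], [30, -37.6, 1.7, 0.8, 0.0, 0.0, -0.001], [30, -37.6, 1.6, 0.8, 0.0, 0.0, -0.0], [30, -37.6, 1.6, 0.8, 0.0, 0.0, -0.001], [30, -37.6, 1.6, 0.7, 0.0, 0.0, -0.0], [30, -37.6, 1.6, 0.8, 0.0, 0.0, -0.001], [30, -37.6, 1.6, 0.7, 0.0, 0.0, -0.0], [30, -37.6, 1.5, 0.8, 0.001, 0.001, -0.001], [30, -37.6, 1.5, 0.7, 0.0, 0.0, -0.0], [30, -37.6, 1.5, 0.7, 0.001, 0.001, -0.001], [30, -37.6, 1.5, 0.7, 0.0, 0.0, -0.0]]
```

Emit:
{"name": "servo_tool", "arguments": {"motion": [[30,-20,1,0,0,0,0],[30,-35,1.7,0,0,0,0],[30,-38,1.7,0,0,0,0],[30,-38,1.7,0,0,0,0],[30,-38,1.7,0,0,0,0],[30,-38,1.7,0,0,0,0],[30,-38,1.7,0,0,0,0],[30,-38,1.7,0,0,0,0],[30,-38,1.5,0,0,0,0],[30,-38,1.5,0,0,0,0]]}}

```text
time: 17.6
tool_pos: [579.4, -68.1, 142.3]
tcp_rot: [-178.8, 0.3, 87.2]
ft_force: [0.4, -0.2, -0.4]
finger_gap: 54.9
```

Emit:
{"name": "servo_tool", "arguments": {"motion": [[30,-35,1.5,0,0,0,0],[30,-20,1,0,0,0,0],[30,0,0,0,0,0,0],[30,0,0,0,0,0,0]]}}

```text
time: 18.0
tool_pos: [572.3, -132.6, 135.6]
tcp_rot: [-178.2, 0.3, 86.7]
ft_force: [-0.0, 1.0, -0.6]
finger_gap: 54.8
```

```bash
python3 - <<'E'
from h import *
st(); plan([590.6,-144.9,95],87.2,6,30)
E
```

```text
18.0 [ 572.3 -132.6  135.6] [-178.2     0.3    86.74] [-0.   1.  -0.6] 54.8
[[30, -1.8, 3.4, 6.7, -0.005, 0.001, -0.001], [30, -1.9, 3.3, 6.7, -0.005, 0.001, -0.001], [30, -1.9, 3.3, 6.7, -0.005, 0.001, -0.002], [30, -1.9, 3.3, 6.7, -0.005, 0.001, -0.001], [30, -1.9, 3.2, 6.7, -0.006, 0.001, -0.002], [30, -1.8, 3.1, 6.8, -0.005, 0.0, -0.001]]
```

Emit:
{"name": "servo_tool", "arguments": {"motion": [[30,-2,3,7,-0.005,0.001,-0.001],[30,-2,3,7,-0.005,0.001,-0.001],[30,-2,3.4,7,-0.005,0.001,-0.002],[30,-2,3.4,7,-0.005,0.001,-0.001],[30,-2,3.3,7,-0.006,0.001,-0.002],[30,-2,3,6,-0.005,0,-0.001],[30,0,0,0,0,0,0],[30,0,0,0,0,0,0]]}}

```text
time: 18.8
tool_pos: [590.1, -142.1, 87.4]
tcp_rot: [-179.9, -0.1, 87.5]
ft_force: [0.3, -0.2, -0.3]
finger_gap: 54.9
```

```bash
python3 - <<'E'
from h import *
st(); plan([590.6,-144.9,52],87.2,5,30)
E
```

```text
18.8 [ 590.1 -142.1   87.4] [-1.7988e+02 -1.3000e-01  8.7520e+01] [ 0.3 -0.2 -0.3] 54.9
[[30, -0.6, 0.1, 7.1, -0.0, -0.0, 0.001], [30, -0.6, 0.1, 7.1, -0.001, -0.001, 0.001], [30, -0.5, 0.2, 7.1, -0.0, -0.0, 0.001], [30, -0.6, 0.1, 7.0, -0.001, -0.001, 0.001], [30, -0.5, 0.2, 7.1, -0.0, -0.0, 0.002]]
```

Emit:
{"name": "servo_tool", "arguments": {"motion": [[30,-0.6,0.1,6,0,0,0.001],[30,-0.6,0.1,6,0,0,0.001],[30,-0.6,0.1,6,0,0,0.001],[30,-0.6,0.1,5,0,0,0.001],[30,-0.3,0,3,0,0,0.001],[30,0,0,0,0,0,0],[30,0,0,0,0,0,0]]}}

```text
time: 19.5
tool_pos: [590.6, -145.1, 59.7]
tcp_rot: [-179.9, -0.1, 87.2]
ft_force: [0.0, -0.1, 0.2]
finger_gap: 54.8
```

```bash
python3 - <<'E'
from h import *
np.set_printoptions(precision=1,suppress=True)
P=[];I={"top":[],"scene":[]}
for n in("top","scene"):
    for i in range(6): I[n].append(snapshot(n).astype(np.float32)); s=sense(); P.append(np.r_[s["tool_pos"],s["tcp_rot"],s["ft_force"]])
a=np.mean(P,0);print(a);a=a[:3];ax=np.array([.049,.999,0])
T=np.mean(I["top"],0);S=np.mean(I["scene"],0);np.savez("i4.npz",T=T,S=S)
c=a-ax*.4+[0,0,20.5]
for d in(37.5,-37.5): print(proj("top",c+ax*d),proj("scene",c+ax*d))
u=proj("top",c).round().astype(int);v=proj("scene",c).round().astype(int)
f=lambda M,q:cv2.resize(M[q[1]-33:q[1]+33,q[0]-33:q[0]+33],None,fx=6,fy=6,interpolation=cv2.INTER_CUBIC)
print(u,v);cv2.imwrite("pics/hold4.png",np.hstack([f(T,u),f(S,v)]).clip(0,255).astype(np.uint8))
E
```

```text
[ 590.8 -145.1   60.  -180.    -0.1   87.2    0.3   -0.3   -0.6]
[298.9 169. ] [209.9 210.6]
[321.6 170.5] [187.4 217.7]
[310 170] [199 214]
```

View pics/hold4.png

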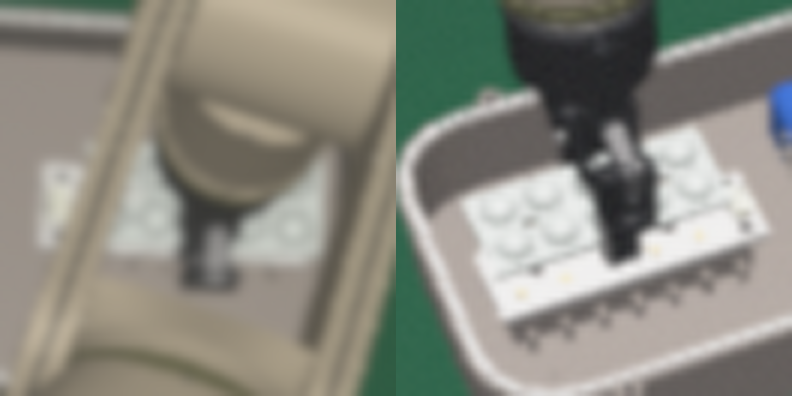

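```bash
python3 - <<'E'
from h import *
np.set_printoptions(precision=2,suppress=True)
d=np.load("i4.npz")
b=dip(d["S"],(188.5,216.6));print(b,"pred here",proj("scene",[590.8-.049*37.9,-145.1-37.9,80.5]))
print("tray bias",np.array([309.9,181.7])-proj("scene",[592.3,268.7,39]),np.array([328.3,176.])-proj("scene",[596.6,343.8,39]))
print("px per mm x,y,z",[proj("scene",np.array([590.,-180,80])+e)-proj("scene",[590,-180,80]) for e in np.eye(3)])
st(); plan([590.6,-144.9,46],87.2,4,30)
E
```

```text
[187.8  217.42] pred here [187.36 217.74]
tray bias [ 0.7  -1.43] [ 0.54 -1.34]
px per mm x,y,z [array([0.12, 0.21]), array([ 0.3 , -0.11]), array([-0.03, -0.21])]
20.1 [ 590.7 -145.1   59.8] [-179.94   -0.11   87.2 ] [ 0.5 -0.4 -0.3] 54.8
[[30, 0.0, -0.0, 3.5, -0.0, -0.0, 0.0], [30, 0.1, -0.0, 3.4, -0.0, -0.001, 0.0], [30, 0.0, -0.0, 3.5, -0.001, -0.0, 0.0], [30, 0.1, -0.1, 3.4, -0.0, -0.001, 0.0]]
```

Picture 9: the lens plate is level over the board in the grip, in line with it, hole B at (187.8,217.4) in the scene view (predicted 187.4,217.7). Lowering to the final height.

Emit:
{"name": "servo_tool", "arguments": {"motion": [[30,0,0,3,0,0,0],[30,0,0,3,0,0,0],[30,0,0,3,0,0,0],[30,0,0,2,0,0,0],[30,0,0,0,0,0,0],[30,0,0,0,0,0,0]]}}

```text
time: 20.7
tool_pos: [590.3, -144.9, 47.3]
tcp_rot: [-179.9, -0.1, 87.2]
ft_force: [-0.1, 0.5, -0.6]
finger_gap: 54.7
```

```bash
python3 - <<'E'
from h import *
np.set_printoptions(precision=2,suppress=True)
P=[];I=[]
for i in range(6): I.append(snapshot("scene").astype(np.float32)); s=sense(); P.append(np.r_[s["tool_pos"],s["tcp_rot"],s["ft_force"]])
print(np.mean(P,0),np.std(P,0)[:3]); S=np.mean(I,0)
cv2.imwrite("pics/fin.png",cv2.resize(S[175:260,155:285],None,fx=6,fy=6,interpolation=cv2.INTER_CUBIC).clip(0,255).astype(np.uint8)); st()
E
```

```text
[ 590.44 -144.99   47.51 -179.91   -0.12   87.2    -0.11    0.34   -0.64] [0.1  0.03 0.13]
21.0 [ 590.5 -145.    47.6] [-179.93   -0.12   87.2 ] [ 0.3  0.7 -1.2] 54.6
```

View pics/fin.png

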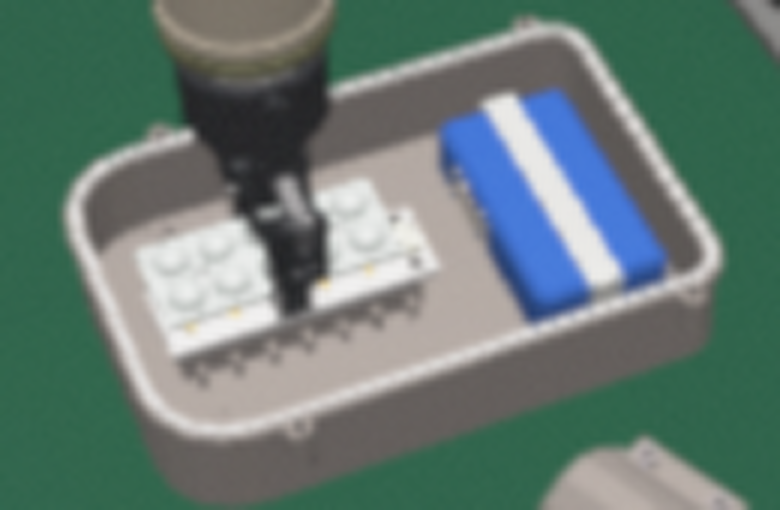

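Picture 10: the lens is level above the seated board with nothing touching. It's at roughly 31 mm above the seat, so I'll trim 2 mm lower to reach mid-range.

Emit:
{"name": "servo_tool", "arguments": {"motion": [[30,0,0,1.5,0,0,0],[30,0,0,0.5,0,0,0],[30,0,0,0,0,0,0],[30,0,0,0,0,0,0],[30,0,0,0,0,0,0]]}}

```text
time: 21.5
tool_pos: [590.7, -145.1, 45.7]
tcp_rot: [-179.9, -0.1, 87.2]
ft_force: [-0.7, -0.1, -0.4]
finger_gap: 54.7
```

```bash
python3 - <<'E'
from h import *
st()
s=sense(); z=s["tool_pos"][2]
if 42<z<50 and abs(s["qd"]).max()<1: print(hand_in())
else: print(s["qd"])
E
```

```text
21.5 [ 590.7 -145.1   45.7] [-1.7995e+02 -1.1000e-01  8.7200e+01] [-0.7 -0.1 -0.4] 54.7
the job is handed in; nothing more can be done
None
```

The LED board is seated on both pins, plug end towards the battery, and released. The lens plate is held still and level above it, and the job was handed in at 21.5 s. The hand-in gives no verdict, so the figures below are my own checks.

- **Board:** after release, its holes showed within about 0.3 px (1 mm) of where the pins had been in the top view. The hand stopped at the height expected for a flush seat. The last push down briefly read 34 N vertically and about 21 N sideways, and both were gone once the fingers opened.
- **Lens plate:** it is centred over the pins to about 1 mm by the arm's reading. Its centre is about 29.5 mm above the pad, so its underside is about 11 mm above the pin tips. Tilt is below 0.2° and it is in line with the pins to well under a degree. The wrist force shows no contact.
- **Disagreements:** the two cameras differ by 2–3 mm on hole positions. For one lens hole, the scene view left up to about 1 px (some mm) unexplained once the tray offset was removed, and I relied on the arm's reading there. The arm's own readings also scatter by about 1 mm.
- **Bystanders:** I did not go near the clamp, dish or driver, but did not re-measure where they lie.

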